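Press the port plugs of an overhauled cylinder head home in order

ROBOT

A 7-joint arm with a two-finger parallel gripper is mounted at the origin on the work surface. World frame = base frame: x ahead of the robot, y to its left, z up, the work surface at z = 0. Lengths are in m, angles in rad, forces in N, time in s.
With the tool pointing down it reaches from about 0.4 to 0.875 m from the base axis. Payload 19.3 kg.
Tool frame: the origin (TCP) lies at the very end of the fingers, on their centre line; the grasp point (between the pads) lies 19 mm behind it; z points along the fingers, y is the line along which they close (so a half turn about z gives the same grasp; the last joint's range is limited). The gripper opens to 85 mm and grips with 20 to 120 N. Pads are 22 mm wide; open, the fingers measure 114 mm over their backs; the gripper's body (76 mm by 85 mm) begins 54 mm behind the grasp point. The pads swing forward as they close: fully open they stand 13 mm farther back than shut.
Start: joints at [-1.247, 0.521, -0.036, 1.599, 0.021, 1.021, -0.113], TCP at [0.24, 0.577, 0.231] pointing down, gripper open.
Joint ranges: [-2.91, 2.91], [-0.3, 2.13], [-1.5, 1.42], [0.17, 2.43], [-1.26, 4.41], [0.16, 1.93], [-2.52, 2.52]. Speed limits (rad/s): [1.89, 1.89, 2.39, 2.39, 3.01, 3.01, 3.01].

INTERFACE

Orientations are given as [roll, pitch, yaw] about the fixed x, y, z axes, in that order (R = Rz(yaw) Ry(pitch) Rx(roll)).
In Python, from workcell import monitor, optics, job_done gives the robot as it stands.
- The arm moves only by the shell command python3 -m handwheel 'ROWS' [FORCE]. ROWS is JSON, a list of rows, each an object of numbers: "dx", "dy", "dz": the shift along the tool's x, y, z in cm; "wx", "wy", "wz": the turn, a rotation vector about the tool's x, y, z in rad; "claw": the opening in per cent of the stroke, from 0 (shut) to 100 (fully open). A call has 1 to 8 rows; each row shifts and turns the commanded pose from where the row before left it, along the tool's axes as they then stand; what a row does not reach is not made up. A row lasts 1/8 s, in which the tool goes at most 62.5 mm and 10.7 degrees, less where a joint would pass 70% of its speed; a pose out of reach is approached as far as the arm can. A call with a gripper value outside its range is refused whole. The fingers move at their own pace and stop on an object; FORCE is the grip in N (left out, the last holds). Time passes only in rows, so rows that do not move let the fingers close. It gives the time, the measured TCP pose, the force, the opening and the grip force at its end, in the units of the state.
- monitor.observe(): the state, without advancing time (a new reading comes with each control period).
- optics.grab_frame(name): name is "side" or "top"; returns a dict with "frame" (420x560x3 uint8, blue, green, red), "fovy" (degrees; the focal length in pixels is half the picture's height over the tangent of half this angle, whatever the lens; pixels are square), "cx", "cy" (the principal point, pixels), "k1" (the pictures are not rectified: a ray, as slopes to the right and down, at radius r is drawn at 1 + k1 r^2 times it, then the intrinsics apply), "R" (3x3) and "t" (3): a world point X has camera coordinates R X + t. Camera axes: x right, y down, z forward; pixel columns grow to the right and rows downward; lengths in m; the calibration is good to about 2 mm. A picture is of the moment at which its call begins. There is no depth.
- job_done(): hands the job in; it is judged then, once.
Trained networks look in the newest picture that a camera, given by its name, has taken for a name from the list of things; names that differ only in an ending like _2 or _b are one class to them, and where a whole thing is asked for, a point or a joint stands for the part that bears it (a point fixed in the world has none). Each returns a list of dicts, best first, with "p" (0 to 1); they miss things now and then, are a little off and sometimes report something else, mostly with a low value. They report only what shows in the picture. A call takes as long as a camera call. They do not tell look-alikes from the thing itself.
- optics.masks_of(name, camera): "region" (420x560 bool, what is visible of it) and "rect" ([left, top, width, height] in pixels, round what is visible of it).
The state is a dict: "clock": time; "qpos": joint angles; "qd": joint speeds; "joint_efforts": joint torques, N m; "position": TCP position; "tool_rot": TCP orientation; "force": force on the tool from outside, world axes, zero at the start; "moment": the same for the moment, N m; "grip_width": finger opening in m; "finger_force": force on a finger pad.
Only numpy, scipy, OpenCV 4.12 (cv2) and the standard library are available. Lean on these libraries where they do the work, as an engineer would, in place of code of your own. Each camera call takes 0.05 s, during which the arm holds its last target. There are 200 camera calls.

TASK

Close up the red cylinder head for storage: with the fingertips, press the protective plugs gently down until each sits fully home, first the yellow one (fuel), then the blue one (water), then the green one (oil). Leave the white plug standing proud as it is; do not pull any plug up, do not push one before its turn, and leave the loose parts on and around the head where they are.

Things in the scene. Friction and masses are not known exactly. Their poses are not given: they have to be found in the camera images.
- head: red cast cylinder head bolted down on the bench, 200 mm (its x) by 280 mm (its y), 90 mm high with a flat steel deck on top; origin at the centre of its underside, z up. Two valve springs, 21 mm high, stand at its x = -60 and +60 mm, y = 0. At its x = -50 and +50 mm, y = -95 and +95 mm are four round port bosses, one plug in each; which colour is in which boss changes
- yellow_top (a point): centre of the flat top of the yellow plastic plug: a soft rubber pad 30 mm across and 10 mm high (it gives 1 mm per 3 N) on a hard flange 34 mm across and 5 mm thick, on a 24 mm stem that goes down into its boss. The point moves down with the plug, straight along world z, and does not follow the squeeze of the pad
- plug_yellow (a joint): how far the yellow plug has been pushed in (m): 0 to 0.003 at the start (standing proud, its flange 10 to 7 mm above the boss), 0.010 when home with the flange down on the boss; negative if pulled up. It slides against about 3.5 N of friction, stays where it is left, and stops firmly when home: the force then rises by 3 N per mm as the soft pad is squeezed, so 6 to 10 N of push is plenty
- port_yellow: the red round boss that holds the yellow plug, 42 mm across, 8 mm high on the head's deck (origin at the centre of its underside, 90 mm above the table); pushing on the plug counts as pushing on it. The plug's top is 33 mm above this origin when at joint 0, 23 mm when home
- blue_top (a point): centre of the flat top of the blue plastic plug: a soft rubber pad 30 mm across and 10 mm high (it gives 1 mm per 3 N) on a hard flange 34 mm across and 5 mm thick, on a 24 mm stem that goes down into its boss. The point moves down with the plug, straight along world z, and does not follow the squeeze of the pad
- plug_blue (a joint): how far the blue plug has been pushed in (m): 0 to 0.003 at the start (standing proud, its flange 10 to 7 mm above the boss), 0.010 when home with the flange down on the boss; negative if pulled up. It slides against about 3.5 N of friction, stays where it is left, and stops firmly when home: the force then rises by 3 N per mm as the soft pad is squeezed, so 6 to 10 N of push is plenty
- port_blue: the red round boss that holds the blue plug, 42 mm across, 8 mm high on the head's deck (origin at the centre of its underside, 90 mm above the table); pushing on the plug counts as pushing on it. The plug's top is 33 mm above this origin when at joint 0, 23 mm when home
- green_top (a point): centre of the flat top of the green plastic plug: a soft rubber pad 30 mm across and 10 mm high (it gives 1 mm per 3 N) on a hard flange 34 mm across and 5 mm thick, on a 24 mm stem that goes down into its boss. The point moves down with the plug, straight along world z, and does not follow the squeeze of the pad
- plug_green (a joint): how far the green plug has been pushed in (m): 0 to 0.003 at the start (standing proud, its flange 10 to 7 mm above the boss), 0.010 when home with the flange down on the boss; negative if pulled up. It slides against about 3.5 N of friction, stays where it is left, and stops firmly when home: the force then rises by 3 N per mm as the soft pad is squeezed, so 6 to 10 N of push is plenty
- port_green: the red round boss that holds the green plug, 42 mm across, 8 mm high on the head's deck (origin at the centre of its underside, 90 mm above the table); pushing on the plug counts as pushing on it. The plug's top is 33 mm above this origin when at joint 0, 23 mm when home
- white_top (a point): centre of the flat top of the white plastic plug: a soft rubber pad 30 mm across and 10 mm high (it gives 1 mm per 3 N) on a hard flange 34 mm across and 5 mm thick, on a 24 mm stem that goes down into its boss. The point moves down with the plug, straight along world z, and does not follow the squeeze of the pad
- plug_white (a joint): how far the white plug has been pushed in (m): 0 to 0.003 at the start (standing proud, its flange 10 to 7 mm above the boss), 0.010 when home with the flange down on the boss; negative if pulled up. It slides against about 3.5 N of friction, stays where it is left, and stops firmly when home: the force then rises by 3 N per mm as the soft pad is squeezed, so 6 to 10 N of push is plenty
- port_white: the red round boss that holds the white plug, 42 mm across, 8 mm high on the head's deck (origin at the centre of its underside, 90 mm above the table); pushing on the plug counts as pushing on it. The plug's top is 33 mm above this origin when at joint 0, 23 mm when home
- retainer: small two-step steel valve-spring retainer, 32 mm across, 15 mm high, lying loose on the middle of the cylinder head's deck between the two springs; origin at the centre of its underside
- piston: bare aluminium piston, 86 mm across, 75 mm high, standing loose beside the head; origin at the centre of its underside
- bearing: steel bearing ring, 72 mm outside, 20 mm high, lying loose beside the head; origin at the centre of its underside
- filter: black oil-filter canister with a yellow band, 76 mm across, 109 mm high, standing loose; origin at the centre of its underside
- carton: cardboard box, 120 x 90 x 60 mm, loose; origin at the centre of its underside
- conrod: dark steel connecting rod, 220 mm long, 24 mm high, lying loose behind the head; origin at its middle, underside
- spanner: steel spanner lying loose on the table
- brush: cleaning brush lying loose on the table
There are look-alikes about, which are no part of the job. What is meant by the bearing is not pink, and is the larger of those in its own colour. Several things look just like the spanner: the one meant starts farthest from the robot's base.

How it is judged:
By the outcome, as a careful person would: the job done as asked, in the order asked, and still so for the second after the job is handed in, with the robot touching nothing.
It also fails if it takes over 48 s, if anything falls off the work surface, if the arm or the gripper's body presses on something with over 40 N, if the wrist force passes 120 N, or if a joint passes its speed limit or range.

## Working session

There is one attempt and no reset: what is moved stays moved. The work goes in short steps, Python scripts to look and compute and a shell command to move; the robot and the scene stay as the last step left them, time stands still between calls to the robot, and variables do not carry over. Pictures are saved under pics/ and viewed, at most 10 in all, crops included, and the job is handed in when it is done.

```bash
mkdir -p pics
cat > h.py <<'E'
import numpy as np, cv2
from workcell import monitor, optics
def ray(f,u,v):
    F=210/np.tan(np.radians(f["fovy"])/2)
    K=np.array([[F,0,f["cx"]],[0,F,f["cy"]],[0,0,1.]])
    p=cv2.undistortPoints(np.array([[[u,v]]],float),K,np.array([f["k1"],0,0,0,0.]),None,None)[0,0]
    # invert s(1+k1 r^2)
    R=np.array(f["R"]);t=np.array(f["t"])
    return -R.T@t, R.T@np.array([p[0],p[1],1.])
def at_z(f,u,v,z):
    o,d=ray(f,u,v); return o+d*(z-o[2])/d[2]
def proj(f,X):
    F=210/np.tan(np.radians(f["fovy"])/2)
    c=np.array(f["R"])@np.array(X)+np.array(f["t"]); s=c[:2]/c[2]; s=s*(1+f["k1"]*(s@s))
    return s*F+[f["cx"],f["cy"]]
E
python3 - <<'E'
from h import *
s=monitor.observe(); print({k:np.round(s[k],3) for k in("clock","position","tool_rot","force","grip_width","qpos")})
for c in("top","side"):
    f=optics.grab_frame(c); cv2.imwrite(f"pics/{c}0.png",f["frame"])
    print(c,f["fovy"],f["k1"],np.round(-np.array(f["R"]).T@f["t"],3))
    for n in("yellow_top","blue_top","green_top","white_top"):
        for m in optics.masks_of(n,c)[:2]:
            ys,xs=np.nonzero(m["region"])
            print(n,round(m["p"],2),m["rect"],xs.mean().round(1),ys.mean().round(1),len(xs),at_z(f,xs.mean(),ys.mean(),.12).round(3))
E
```

```text
{'clock': np.float64(0.0), 'position': array([0.24 , 0.577, 0.231]), 'tool_rot': array([-3.14 ,  0.   ,  2.748]), 'force': array([ 0.15 , -0.761,  0.275]), 'grip_width': np.float64(0.086), 'qpos': array([-1.247,  0.522, -0.036,  1.6  ,  0.021,  1.021, -0.113])}
top 48.72810556022091 -0.034991550267566035 [ 2.820e-01 -1.000e-03  1.349e+00]
yellow_top 0.62 [256.2, 198.9, 14.0, 13.2] 261.6 206.6 128 [0.5   0.019 0.12 ]
blue_top 0.45 [325.8, 166.0, 13.3, 11.1] 330.9 171.2 91 [ 0.594 -0.172  0.12 ]
green_top 0.64 [323.9, 205.0, 14.0, 7.9] 331.3 206.7 119 [ 0.496 -0.168  0.12 ]
green_top 0.53 [322.7, 160.8, 15.9, 13.9] 330.6 170.9 113 [ 0.595 -0.171  0.12 ]
side 56.07775085411954 -0.011593723575971085 [-0.229 -0.861  0.919]
green_top 0.53 [308.7, 225.4, 12.5, 12.5] 315.9 231.1 94 [ 0.487 -0.179  0.12 ]
```

Run:
```python
from h import *
a=cv2.imread("pics/top0.png");b=cv2.imread("pics/side0.png")
cv2.imwrite("pics/a.png",cv2.resize(a[110:290,180:420],(800,600),interpolation=cv2.INTER_CUBIC))
cv2.imwrite("pics/b.png",cv2.resize(b[120:330,240:520],(800,600),interpolation=cv2.INTER_CUBIC))
```

```text
(no output)
```

View pics/a.png

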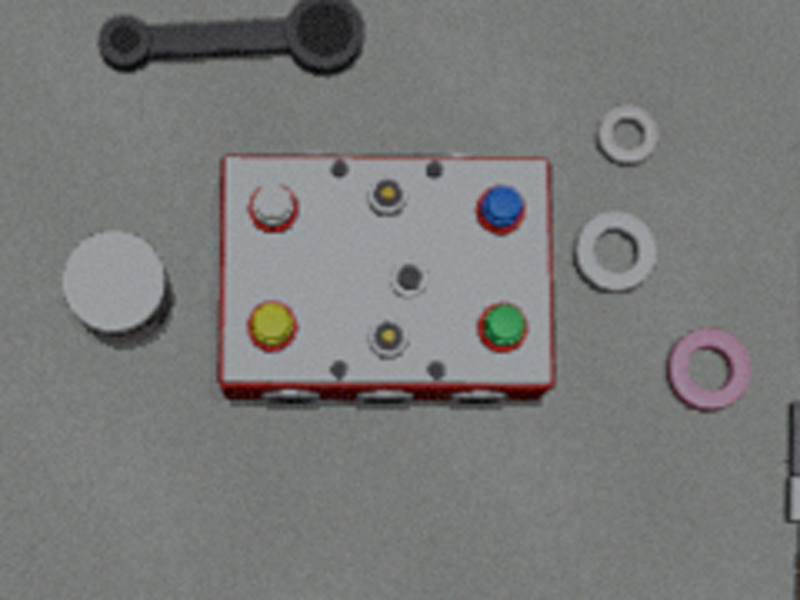

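View pics/side0.png

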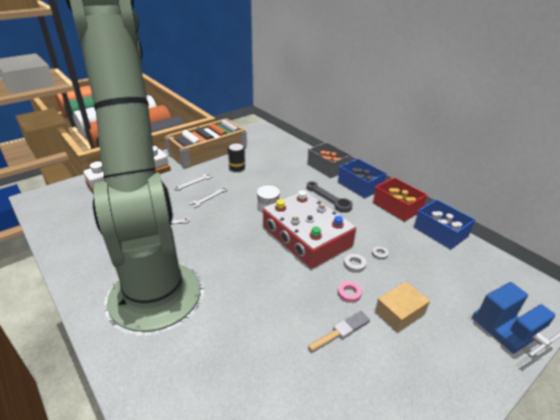

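The top view shows the red head with four plugs: white (262,172), blue (331,171), green (331,207) and yellow (262,207). The retainer and springs stand between them, and the piston is left of the head. There is only one plug of each colour. I'll refine the plug centres by colour in both views.

Run:
```python
from h import *
F={c:optics.grab_frame(c) for c in("top","side")}
H={"yellow":(22,36),"blue":(100,125),"green":(45,80)}
seed={"top":{"yellow":(262,207),"blue":(331,171),"green":(331,207)},"side":{"yellow":(281,204),"blue":(338,221),"green":(316,231)}}
P={}
for n,(lo,hi) in H.items():
    uv={}
    for c,f in F.items():
        m=cv2.inRange(cv2.cvtColor(f["frame"],cv2.COLOR_BGR2HSV),(lo,90,60),(hi,255,255))
        u,v=seed[c][n]; k=np.zeros_like(m);k[v-12:v+13,u-12:u+13]=1;m*=k
        ys,xs=np.nonzero(m); uv[c]=(xs.mean(),ys.mean()); 
        print(n,c,len(xs),np.round(uv[c],1),at_z(f,*uv[c],.117).round(4))
    (o1,d1),(o2,d2)=[ray(F[c],*uv[c]) for c in F]
    s=np.linalg.lstsq(np.c_[d1,-d2],o2-o1,rcond=None)[0]
    p=(o1+s[0]*d1+o2+s[1]*d2)/2; P[n]=p
    print(" tri",p.round(4),np.linalg.norm(o1+s[0]*d1-o2-s[1]*d2).round(4))
R=np.array([[-.9226,.3857],[.3857,.9226]])
s=monitor.observe();y=s["tool_rot"][2]
A=np.array([[np.cos(y),np.sin(y)],[np.sin(y),-np.cos(y)]])
print("tool cm to yellow",100*A@(P["yellow"][:2]-s["position"][:2]))
```

```text
yellow top 119 [261.2 206.9] [0.5    0.0207 0.117 ]
yellow side 66 [280.  202.9] [0.4955 0.0156 0.117 ]
 tri [0.5006 0.0211 0.1119] 0.0009
blue top 111 [330.2 171.4] [ 0.5945 -0.1702  0.117 ]
blue side 64 [338.1 219.9] [ 0.5884 -0.1787  0.117 ]
 tri [ 0.5968 -0.1715  0.1086] 0.0004
green top 107 [330.9 207.2] [ 0.4948 -0.1677  0.117 ]
green side 60 [315.5 230.9] [ 0.4887 -0.1753  0.117 ]
 tri [ 0.496  -0.1686  0.1091] 0.0005
tool cm to yellow [-45.41283012 -41.34582662]
```

```bash
python3 -m handwheel '[{"dx":-4,"dy":-3.6,"claw":0},{"dx":-4,"dy":-3.6},{"dx":-4,"dy":-3.6},{"dx":-4,"dy":-3.6},{"dx":-4,"dy":-3.6},{"dx":-4,"dy":-3.6},{"dx":-4,"dy":-3.6},{"dx":-4,"dy":-3.6}]'
```

```text
schema error: expected keys dx, dy, dz, wx, wy, wz, claw
```

```bash
python3 -m handwheel '[{"dx":-4,"dy":-3.6,"dz":0,"wx":0,"wy":0,"wz":0,"claw":0},{"dx":-4,"dy":-3.6,"dz":0,"wx":0,"wy":0,"wz":0,"claw":0},{"dx":-4,"dy":-3.6,"dz":0,"wx":0,"wy":0,"wz":0,"claw":0},{"dx":-4,"dy":-3.6,"dz":0,"wx":0,"wy":0,"wz":0,"claw":0},{"dx":-4,"dy":-3.6,"dz":0,"wx":0,"wy":0,"wz":0,"claw":0},{"dx":-4,"dy":-3.6,"dz":0,"wx":0,"wy":0,"wz":0,"claw":0},{"dx":-4,"dy":-3.6,"dz":0,"wx":0,"wy":0,"wz":0,"claw":0},{"dx":-4,"dy":-3.6,"dz":0,"wx":0,"wy":0,"wz":0,"claw":0}]'
cat > go.py <<'E'
import sys
from h import *
T={"y":(.500,.0205),"b":(.595,-.1705),"g":(.495,-.168)}
s=monitor.observe()
from scipy.spatial.transform import Rotation as Ro
R=Ro.from_euler("xyz",s["tool_rot"]).as_matrix()
z=s["position"][2]
print("tool cm",(100*R.T@(np.array([*T[sys.argv[1]],z])-s["position"])).round(2),"z",z.round(4),"rot",np.round(s["tool_rot"],3),"F",np.round(s["force"],2),"t",s["clock"])
E
python3 go.py y
```

```text
clock: 1.6
position: [0.4254, 0.1868, 0.2316]
tool_rot: [3.141, 0.0, 2.748]
force: [0.9, 0.6, 0.2]
grip_width: 0.0002
finger_force: 0.0
tool cm [-13.27 -12.5   -0.  ] z 0.2316 rot [3.141 0.    2.748] F [0.89 0.58 0.2 ] t 1.6
```

```bash
python3 -m handwheel '[{"dx":-3.3,"dy":-3.1,"dz":0,"wx":0,"wy":0,"wz":0,"claw":0},{"dx":-3.3,"dy":-3.1,"dz":0,"wx":0,"wy":0,"wz":0,"claw":0},{"dx":-3.3,"dy":-3.1,"dz":0,"wx":0,"wy":0,"wz":0,"claw":0},{"dx":-3.4,"dy":-3.2,"dz":0,"wx":0,"wy":0,"wz":0,"claw":0},{"dx":0,"dy":0,"dz":4,"wx":0,"wy":0,"wz":0,"claw":0},{"dx":0,"dy":0,"dz":4,"wx":0,"wy":0,"wz":0,"claw":0},{"dx":0,"dy":0,"dz":0,"wx":0,"wy":0,"wz":0,"claw":0},{"dx":0,"dy":0,"dz":0,"wx":0,"wy":0,"wz":0,"claw":0}]'
python3 go.py y
python3 - <<'E'
from h import *
f=optics.grab_frame("side");cv2.imwrite("pics/s1.png",cv2.resize(f["frame"][160:265,240:380],(800,600),interpolation=cv2.INTER_CUBIC))
E
```

```text
clock: 2.6
position: [0.5003, 0.022, 0.1526]
tool_rot: [3.141, 0.001, 2.748]
force: [0.6, 0.6, 0.4]
grip_width: 0.0002
finger_force: 0.0
tool cm [-0.03 -0.15 -0.  ] z 0.1526 rot [3.141e+00 1.000e-03 2.748e+00] F [0.57 0.58 0.45] t 2.6
```

View pics/s1.png

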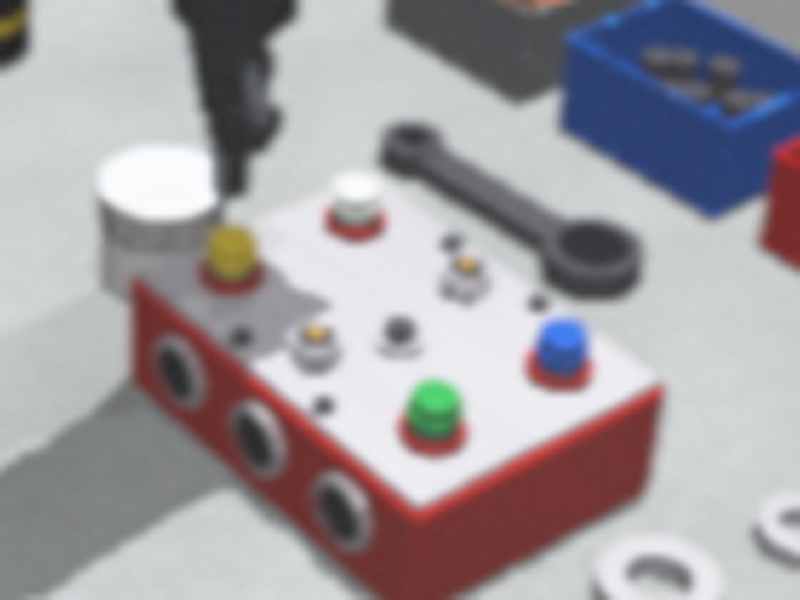

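The fingertips hang right above the yellow plug (tip at crop pixel 230,190, plug at 230,245), so I'll press.

```bash
python3 -m handwheel '[{"dx":0,"dy":-0.1,"dz":2.2,"wx":0,"wy":0,"wz":0,"claw":0},{"dx":0,"dy":0,"dz":0.3,"wx":0,"wy":0,"wz":0,"claw":0},{"dx":0,"dy":0,"dz":0.3,"wx":0,"wy":0,"wz":0,"claw":0},{"dx":0,"dy":0,"dz":0.3,"wx":0,"wy":0,"wz":0,"claw":0},{"dx":0,"dy":0,"dz":0.3,"wx":0,"wy":0,"wz":0,"claw":0},{"dx":0,"dy":0,"dz":0.3,"wx":0,"wy":0,"wz":0,"claw":0},{"dx":0,"dy":0,"dz":0,"wx":0,"wy":0,"wz":0,"claw":0},{"dx":0,"dy":0,"dz":0,"wx":0,"wy":0,"wz":0,"claw":0}]'; python3 go.py y
```

```text
clock: 3.65
position: [0.4994, 0.021, 0.1144]
tool_rot: [3.142, 0.0, 2.748]
force: [1.8, 0.7, 1.7]
grip_width: 0.0001
finger_force: 1.2
tool cm [-0.08 -0.02  0.  ] z 0.1144 rot [3.142 0.    2.748] F [1.76 0.7  1.69] t 3.65
```

```bash
python3 -m handwheel '[{"dx":0,"dy":0,"dz":0.2,"wx":0,"wy":0,"wz":0,"claw":0},{"dx":0,"dy":0,"dz":0.2,"wx":0,"wy":0,"wz":0,"claw":0},{"dx":0,"dy":0,"dz":0,"wx":0,"wy":0,"wz":0,"claw":0}]'; python3 go.py y;python3 -m handwheel '[{"dx":0,"dy":0,"dz":0.1,"wx":0,"wy":0,"wz":0,"claw":0},{"dx":0,"dy":0,"dz":0,"wx":0,"wy":0,"wz":0,"claw":0}]'
```

```text
clock: 4.03
position: [0.4994, 0.021, 0.1103]
tool_rot: [3.141, 0.0, 2.748]
force: [-0.5, -0.1, 7.9]
grip_width: -0.0002
finger_force: 4.0
tool cm [-0.07 -0.02  0.  ] z 0.1103 rot [3.141 0.    2.748] F [-0.5  -0.08  7.93] t 4.025
clock: 4.28
position: [0.4994, 0.021, 0.1094]
tool_rot: [3.141, 0.0, 2.748]
force: [-0.2, 0.6, 9.9]
grip_width: -0.0001
finger_force: 5.3
```

```bash
python3 -m handwheel '[{"dx":0,"dy":0,"dz":-2,"wx":0,"wy":0,"wz":0,"claw":0},{"dx":0,"dy":0,"dz":-3,"wx":0,"wy":0,"wz":0,"claw":0},{"dx":-4,"dy":-3.5,"dz":0,"wx":0,"wy":0,"wz":0,"claw":0},{"dx":-4,"dy":-3.5,"dz":0,"wx":0,"wy":0,"wz":0,"claw":0},{"dx":-4,"dy":-3.5,"dz":0,"wx":0,"wy":0,"wz":0,"claw":0},{"dx":-4.1,"dy":-3.5,"dz":0,"wx":0,"wy":0,"wz":0,"claw":0},{"dx":0,"dy":0,"dz":0,"wx":0,"wy":0,"wz":0,"claw":0},{"dx":0,"dy":0,"dz":0,"wx":0,"wy":0,"wz":0,"claw":0}]'; python3 go.py b
python3 - <<'E'
from h import *
f=optics.grab_frame("side");cv2.imwrite("pics/s2.png",cv2.resize(f["frame"][160:265,240:380],(800,600),interpolation=cv2.INTER_CUBIC))
E
```

```text
clock: 5.28
position: [0.5936, -0.1696, 0.1586]
tool_rot: [3.142, -0.002, 2.748]
force: [-0.6, -0.1, 0.3]
grip_width: -0.0003
finger_force: 0.0
tool cm [-0.17 -0.03 -0.  ] z 0.1586 rot [ 3.142e+00 -2.000e-03  2.748e+00] F [-0.57 -0.14  0.34] t 5.275
```

View pics/s2.png

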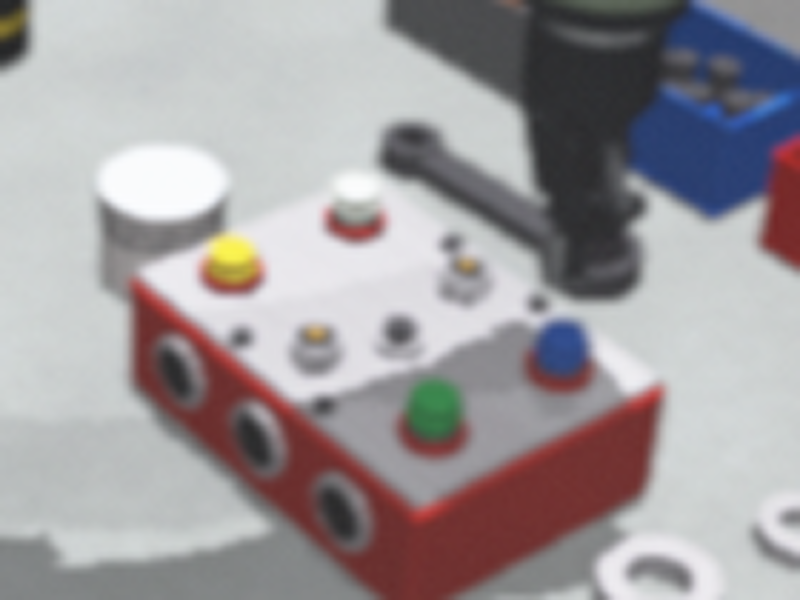

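Yellow (crop pixel 232,258) now sits down on its boss and the gripper is above blue. Next I'll press blue.

```bash
python3 -m handwheel '[{"dx":-0.15,"dy":0,"dz":2.8,"wx":0,"wy":0,"wz":0,"claw":0},{"dx":0,"dy":0,"dz":0.3,"wx":0,"wy":0,"wz":0,"claw":0},{"dx":0,"dy":0,"dz":0.3,"wx":0,"wy":0,"wz":0,"claw":0},{"dx":0,"dy":0,"dz":0.3,"wx":0,"wy":0,"wz":0,"claw":0},{"dx":0,"dy":0,"dz":0.3,"wx":0,"wy":0,"wz":0,"claw":0},{"dx":0,"dy":0,"dz":0.3,"wx":0,"wy":0,"wz":0,"claw":0},{"dx":0,"dy":0,"dz":0.3,"wx":0,"wy":0,"wz":0,"claw":0},{"dx":0,"dy":0,"dz":0,"wx":0,"wy":0,"wz":0,"claw":0}]'; python3 go.py b; python3 -m handwheel '[{"dx":0,"dy":0,"dz":0.2,"wx":0,"wy":0,"wz":0,"claw":0},{"dx":0,"dy":0,"dz":0,"wx":0,"wy":0,"wz":0,"claw":0}]'
```

```text
clock: 6.32
position: [0.5958, -0.1705, 0.1132]
tool_rot: [3.141, 0.0, 2.748]
force: [1.2, 0.2, 2.6]
grip_width: -0.0
finger_force: 1.3
tool cm [ 0.08 -0.03 -0.  ] z 0.1132 rot [3.141 0.    2.748] F [1.2  0.2  2.57] t 6.325
clock: 6.58
position: [0.5958, -0.1706, 0.1114]
tool_rot: [3.141, 0.0, 2.748]
force: [1.3, 3.1, 4.6]
grip_width: 0.0002
finger_force: 2.6
```

```bash
python3 -m handwheel '[{"dx":0,"dy":0,"dz":0.1,"wx":0,"wy":0,"wz":0,"claw":0},{"dx":0,"dy":0,"dz":0.1,"wx":0,"wy":0,"wz":0,"claw":0},{"dx":0,"dy":0,"dz":0,"wx":0,"wy":0,"wz":0,"claw":0}]'; python3 go.py g
```

```text
clock: 6.95
position: [0.5959, -0.1706, 0.1097]
tool_rot: [3.141, 0.001, 2.748]
force: [-1.3, 3.5, 10.4]
grip_width: 0.0002
finger_force: 5.0
tool cm [ 9.41 -3.63 -0.01] z 0.1097 rot [3.141e+00 1.000e-03 2.748e+00] F [-1.27  3.49 10.41] t 6.95
```

Blue is home at about 10 N. Moving on to green.

```bash
python3 -m handwheel '[{"dx":0,"dy":0,"dz":-2,"wx":0,"wy":0,"wz":0,"claw":0},{"dx":0,"dy":0,"dz":-3,"wx":0,"wy":0,"wz":0,"claw":0},{"dx":3.1,"dy":-1.2,"dz":0,"wx":0,"wy":0,"wz":0,"claw":0},{"dx":3.1,"dy":-1.2,"dz":0,"wx":0,"wy":0,"wz":0,"claw":0},{"dx":3.2,"dy":-1.2,"dz":0,"wx":0,"wy":0,"wz":0,"claw":0},{"dx":0,"dy":0,"dz":0,"wx":0,"wy":0,"wz":0,"claw":0},{"dx":0,"dy":0,"dz":0,"wx":0,"wy":0,"wz":0,"claw":0}]'; python3 go.py g
python3 - <<'E'
from h import *
f=optics.grab_frame("side");cv2.imwrite("pics/s3.png",cv2.resize(f["frame"][160:265,240:380],(800,600),interpolation=cv2.INTER_CUBIC))
E
```

```text
clock: 7.82
position: [0.4954, -0.1679, 0.1594]
tool_rot: [-3.142, 0.0, 2.748]
force: [0.7, -0.6, -0.8]
grip_width: -0.0
finger_force: 0.0
tool cm [ 0.03 -0.03 -0.  ] z 0.1594 rot [-3.142  0.     2.748] F [ 0.69 -0.56 -0.76] t 7.825
```

View pics/s3.png

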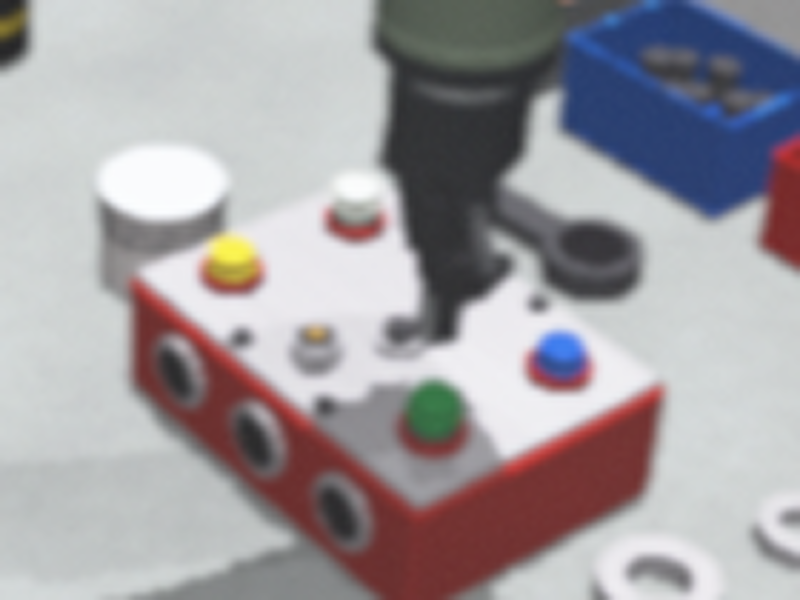

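Blue (crop pixel 560,352) is now down on its boss, and the fingertips (440,335) are above green (433,410).

```bash
python3 -m handwheel '[{"dx":0,"dy":0,"dz":2.9,"wx":0,"wy":0,"wz":0,"claw":0},{"dx":0,"dy":0,"dz":0.3,"wx":0,"wy":0,"wz":0,"claw":0},{"dx":0,"dy":0,"dz":0.3,"wx":0,"wy":0,"wz":0,"claw":0},{"dx":0,"dy":0,"dz":0.3,"wx":0,"wy":0,"wz":0,"claw":0},{"dx":0,"dy":0,"dz":0.3,"wx":0,"wy":0,"wz":0,"claw":0},{"dx":0,"dy":0,"dz":0.3,"wx":0,"wy":0,"wz":0,"claw":0},{"dx":0,"dy":0,"dz":0.3,"wx":0,"wy":0,"wz":0,"claw":0},{"dx":0,"dy":0,"dz":0,"wx":0,"wy":0,"wz":0,"claw":0}]'; python3 -m handwheel '[{"dx":0,"dy":0,"dz":0.2,"wx":0,"wy":0,"wz":0,"claw":0},{"dx":0,"dy":0,"dz":0.1,"wx":0,"wy":0,"wz":0,"claw":0},{"dx":0,"dy":0,"dz":0,"wx":0,"wy":0,"wz":0,"claw":0}]'
```

```text
clock: 8.88
position: [0.4952, -0.1678, 0.1122]
tool_rot: [3.142, 0.0, 2.748]
force: [2.5, -0.7, 2.7]
grip_width: 0.0001
finger_force: 1.3
clock: 9.25
position: [0.4952, -0.1679, 0.1096]
tool_rot: [3.141, 0.0, 2.748]
force: [-0.5, -0.2, 10.6]
grip_width: 0.0001
finger_force: 5.1
```

```bash
python3 -m handwheel '[{"dx":0,"dy":0,"dz":-2,"wx":0,"wy":0,"wz":0,"claw":0},{"dx":0,"dy":0,"dz":-4,"wx":0,"wy":0,"wz":0,"claw":0},{"dx":0,"dy":0,"dz":-4,"wx":0,"wy":0,"wz":0,"claw":0},{"dx":0,"dy":0,"dz":-4,"wx":0,"wy":0,"wz":0,"claw":0},{"dx":0,"dy":0,"dz":0,"wx":0,"wy":0,"wz":0,"claw":0},{"dx":0,"dy":0,"dz":0,"wx":0,"wy":0,"wz":0,"claw":0}]'
python3 - <<'E'
from h import *
f=optics.grab_frame("side");cv2.imwrite("pics/s4.png",cv2.resize(f["frame"][160:265,240:380],(800,600),interpolation=cv2.INTER_CUBIC))
E
```

```text
clock: 10.0
position: [0.4945, -0.1676, 0.2485]
tool_rot: [-3.141, -0.001, 2.748]
force: [-1.0, 0.4, -0.3]
grip_width: -0.0001
finger_force: 0.0
```

View pics/s4.png

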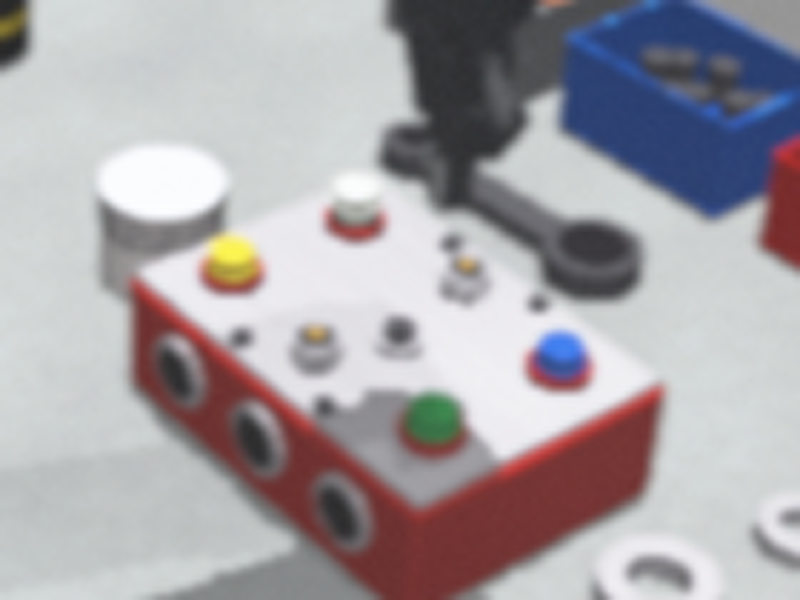

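The picture shows yellow (232,258), blue (560,352) and green (433,420) all down on their bosses. White still stands proud, nothing else has moved, and the arm is clear.

```bash
python3 -c "from workcell import job_done; print(job_done())"
```

```text
the job is handed in; nothing more can be done
None
```

I pressed the yellow, blue and green plugs home in that order, each with about 10 N; white was left standing proud, and the job was handed in at about 10 s with the arm clear of everything.

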